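# Free the ratchet pawl and let the press plate down

## Task

The plate of the small proof press is held up by its ratchet. Take the screwdriver, put its shank under the tongue of the pawl and flick the pawl up and right over, so that it stays thrown back off the wheel and the plate sinks by itself onto the bed; use only the screwdriver on the pawl and keep the hand off the plate. Then lay the screwdriver down on the table.

Things in the scene. Friction and masses are not known exactly. Their poses are not given: they have to be found in the camera images.
- screwdriver: Screwdriver, 188 mm, 80 g: thick round green handle (27 mm across) and bare steel shank (6 mm across). Origin: middle of its length, on the table as it lies, 14 mm under the axis. y runs along it: handle y = +4 to +94 mm, shank from there to its tip at y = -94 mm. Grip it firmly across the handle near y = +40 mm, its balance point.
- press: Small proof press, fixed: grey base 185 x 175 x 12 mm, aluminium bed, hinged plate, and on its -y side (to the robot's left) a toothed wheel of 68 mm with a dark pawl on top. Origin: on the table under the plate's hinge axis, which runs along y 50 mm up; z up; the plate reaches 150 mm to -x. The pawl's pivot runs along y at x = -72, z = 83 mm. Nothing stands in front of y = -140 mm.
- pawl_tongue (a point): Middle of the underside of the pawl's flat tongue, 42 mm along x, 44 mm along y, 6 mm thick; moves with the pawl. At rest level at x = -31, y = -118, z = 85 mm of the press, its front edge at y = -140. Below it is free space down to the base (12 mm), in front of the wheel's hub at y = -101 mm. Axes as the press's while it lies level.
- pawl (a joint): Pawl angle, rad: about 0 = lying on the wheel, catching it; grows as the tongue is lifted; 1.57 = straight up. Past about 1.6 it falls over to the press's -x side by its own weight, to a stop at 2.2, and stays; let go before that, it falls back. Lifting takes under 1 N at the tongue.
- plate (a joint): Plate angle, rad: 0 = lying flat on the bed, about 0.8 = held up by the ratchet at the start. Once the pawl is clear, the plate sinks by its own weight, damped, in about 3 to 5 s.
Not all that is in view belongs to the job. Of the things that look like the screwdriver, the larger one is meant.

How it is judged:
By the outcome, as a careful person would: the job done as asked, in the order asked, and still so for the second after the job is handed in, with the robot touching nothing.
It also fails if it takes over 45 s, if anything falls off the work surface, if the arm or the gripper's body presses on something with over 40 N, if the wrist force passes 120 N, or if a joint passes its speed limit or range.

## Robot

A 7-joint arm with a two-finger parallel gripper is mounted at the origin on a cart in front of the work surface, level with it; the furniture and walls round the work are solid. World frame = base frame: x ahead of the robot, y to its left, z up, the work surface at z = 0. Lengths are in mm, angles in degrees, forces in N, time in s.
With the tool pointing down it reaches from about 400 to 850 mm from the base axis. Payload 6.9 kg.
Tool frame: the origin (TCP) lies between the finger pads; the fingertips stand 22 mm ahead of it and the grasp point (between the pads) lies 3 mm ahead of it; z points along the fingers, y is the line along which they close (so a half turn about z gives the same grasp; the last joint's range is limited). The gripper opens to 85 mm and grips with 20 to 120 N. Pads are 22 mm wide; open, the fingers measure 114 mm over their backs; the gripper's body (76 mm by 85 mm) begins 54 mm behind the grasp point. The pads swing forward as they close: fully open they stand 13 mm farther back than shut.
Start: joints at [-66.664, 29.078, -13.613, 85.955, 7.202, 65.827, -8.869], TCP at [185.794, 596.735, 253.275] pointing down, gripper open.
Joint ranges: [-176.47, 176.47], [-13.61, 117.27], [-81.72, 77.17], [0.22, 143.17], [-87.28, 267.28], [10, 112.55], [-165.47, 165.47]. Speed limits (degrees/s): [136.94, 136.94, 180, 180, 180, 180, 180].

## Interface

Orientations are given as a 3x3 rotation matrix whose columns are the frame's x, y, z axes.
In Python, from plant import robot, effector, eyes gives the robot as it stands. Calls block until the motion is done:
- robot.movep(position, orientation): joint-space move of the TCP to a pose.
- robot.move_straight(position, rotation=None, velocity=150, contact_N=None): straight line of the TCP; rotation=None keeps the orientation; velocity is the mean speed in mm/s. With contact_N (N) it stops when the force on the tool has changed by that much, and returns True; else False.
- robot.move_j(angles): joint-space move.
- effector.move_gripper(opening, grasp_force=None): finger opening in mm; grasp_force is the grip in N (None keeps the last); returns when the fingers have stopped.
- robot.hold(seconds).
- robot.solve_ik(position, orientation): joint angles nearest the present ones, or None.
- robot.read_state(): the state.
- eyes.capture(name): name is "scene" or "top"; returns a dict with "image" (480x640x3 uint8, red, green, blue), "fx", "fy", "cx", "cy" (pixels), "extrinsics" (4x4, takes a point from camera to world coordinates). Camera axes: x right, y up, looking along -z (the intrinsics and any distortion apply to the point x, -y, -z); pixel columns grow to the right and rows downward; lengths in mm; the calibration is good to about 2 mm. A picture is of the moment at which its call begins. There is no depth.
A pose or a line that the arm cannot do raises robot.IKError and nothing moves.
- robot.finish_job(): hands the job in; it is judged then, once.
Trained networks look in a picture, given as the dict that the camera call returned (one of the last four; its "shot" number tells which), for a name from the list of things; names that differ only in an ending like _2 or _b are one class to them, and where a whole thing is asked for, a point or a joint stands for the part that bears it (a point fixed in the world has none). Each returns a list of dicts, best first, with "p" (0 to 1); they miss things now and then, are a little off and sometimes report something else, mostly with a low value. They report only what shows in the picture. A call takes as long as a camera call. They do not tell look-alikes from the thing itself.
- eyes.regions_of(picture, query): "region" (480x640 bool, what is visible of it) and "location" ([column, row] in pixels, amid what is visible of it).
The state is a dict: "time": time; "joints": joint angles; "joint_velocities": joint speeds; "tau": joint torques, N m; "tool_pos": TCP position; "tool_rot": TCP orientation; "ft_force": force on the tool from outside, world axes, zero at the start; "torque": the same for the moment, N m; "opening": finger opening in mm; "grip_force": force on a finger pad.
Only numpy, scipy, OpenCV 4.12 (cv2) and the standard library are available. Lean on these libraries where they do the work, as an engineer would, in place of code of your own. Each camera call takes 0.05 s, during which the arm holds its last target. There are 200 camera calls.

## Working session

There is one attempt and no reset: what is moved stays moved. The work goes in short steps, each a Python script; the robot and the scene stay as the last script left them, time stands still between calls to the robot, and variables do not carry over. Pictures are saved under pics/ and viewed, at most 10 in all, crops included, and the job is handed in when it is done.

```bash
mkdir -p pics; ls
cat > h.py <<'E'
import numpy as np, cv2
from plant import robot, effector, eyes
def pix2plane(p,uv,z):
    E=np.array(p["extrinsics"]); u,v=uv
    d=E[:3,:3]@np.array([(u-p["cx"])/p["fx"],-(v-p["cy"])/p["fy"],-1.0]); o=E[:3,3]
    return o+d*(z-o[2])/d[2]
def proj(p,X):
    E=np.array(p["extrinsics"]); c=E[:3,:3].T@(np.array(X,float)-E[:3,3])
    return np.array([p["cx"]+p["fx"]*c[0]/-c[2], p["cy"]-p["fy"]*c[1]/-c[2]])
E
python3 - <<'E'
from h import *
for n in("scene","top"):
    p=eyes.capture(n); print(n,[k for k in p if k!="image"],p["fx"],p["fy"],p["cx"],p["cy"],np.round(p["extrinsics"],3).tolist())
    cv2.imwrite(f"pics/{n}0.png",p["image"][:,:,::-1])
    for q in("screwdriver","press","pawl_tongue","pawl","plate"):
        try:
            for r in eyes.regions_of(p,q)[:3]:
                m=r["region"]; ys,xs=np.nonzero(m); rr=cv2.minAreaRect(np.c_[xs,ys].astype(np.float32))
                print(q,round(r["p"],2),np.round(r["location"],1),m.sum(),np.round(cv2.boxPoints(rr)).tolist())
        except Exception as e: print(q,e)
E
```

```text
pics
scene ['fx', 'fy', 'cx', 'cy', 'extrinsics', 'shot'] 590.3439111239493 590.3439111239493 315.4545131603783 239.73960974451944 [[0.666, 0.448, -0.596, -312.117], [-0.746, 0.394, -0.537, -796.815], [-0.006, 0.802, 0.597, 873.063], [0.0, 0.0, 0.0, 1.0]]
screwdriver 0.75 [363.6 273.5] 177 [[348.0, 276.0], [350.0, 269.0], [377.0, 277.0], [375.0, 284.0]]
screwdriver 0.72 [235.  212.6] 215 [[224.0, 207.0], [232.0, 202.0], [246.0, 225.0], [238.0, 230.0]]
press 0.85 [445.2 299.9] 8747 [[361.0, 316.0], [406.0, 218.0], [511.0, 266.0], [466.0, 365.0]]
pawl_tongue 0.56 [399.9 273.5] 489 [[380.0, 274.0], [401.0, 250.0], [419.0, 267.0], [398.0, 291.0]]
pawl_tongue 0.27 [443.1 301.9] 8710 [[361.0, 319.0], [403.0, 220.0], [510.0, 265.0], [468.0, 365.0]]
pawl 0.64 [397.6 272.5] 499 [[380.0, 274.0], [395.0, 250.0], [420.0, 266.0], [404.0, 290.0]]
plate 0.87 [451.3 286. ] 4756 [[384.0, 311.0], [421.0, 226.0], [496.0, 259.0], [460.0, 344.0]]
top ['fx', 'fy', 'cx', 'cy', 'extrinsics', 'shot'] 516.8210967173459 516.8210967173459 321.7247339365375 239.27599043502408 [[0.014, 0.991, -0.133, 347.476], [-1.0, 0.015, 0.007, -64.76], [0.009, 0.133, 0.991, 1159.595], [0.0, 0.0, 0.0, 1.0]]
screwdriver 0.75 [201.2 248.9] 508 [[176.0, 241.0], [181.0, 230.0], [253.0, 262.0], [248.0, 273.0]]
press 0.78 [464.3 228.4] 7233 [[409.0, 193.0], [512.0, 183.0], [520.0, 265.0], [417.0, 275.0]]
pawl_tongue 0.64 [431.1 240.7] 642 [[414.0, 215.0], [441.0, 215.0], [441.0, 251.0], [414.0, 251.0]]
pawl 0.71 [433.7 237.6] 662 [[411.0, 218.0], [437.0, 214.0], [443.0, 252.0], [416.0, 256.0]]
plate 0.66 [478.4 220.4] 3598 [[413.0, 209.0], [508.0, 178.0], [529.0, 240.0], [434.0, 271.0]]
```

View pics/scene0.png

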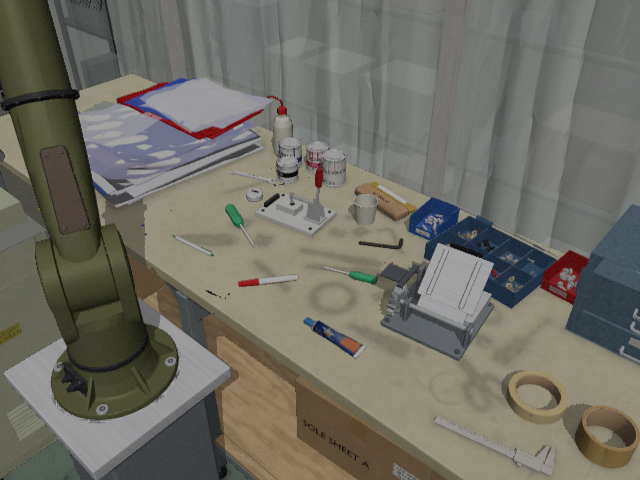

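View pics/top0.png

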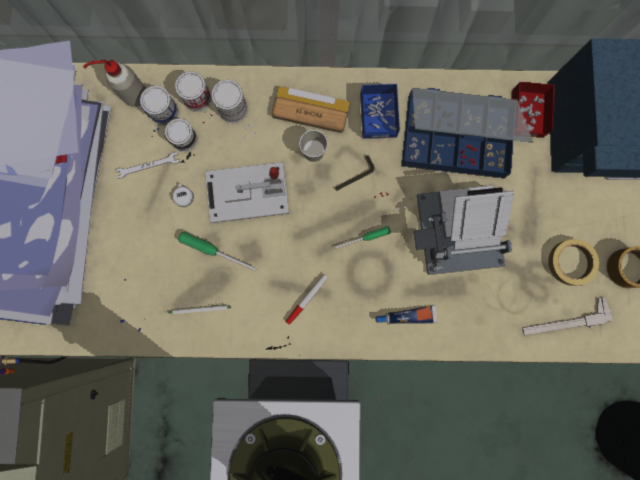

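The scene picture shows the large green screwdriver at about (240,222) and a smaller one at (350,274) beside the press. The press is at (445,300) with its dark pawl at (398,272). In the top picture the large one runs from (180,236) to (255,268), and the pawl is on the press's left at (430,240), so the press is turned by about 180°. I'll zoom in on the press next.

Run:
```python
from h import *
a=cv2.imread("pics/top0.png")[170:290,385:535]; b=cv2.imread("pics/scene0.png")[225:365,365:505]
a=cv2.resize(a,(400*1,320)); 
a=cv2.imread("pics/top0.png")[175:285,400:520]; a=cv2.resize(a,None,fx=3.3,fy=3.3,interpolation=2)
b=cv2.imread("pics/scene0.png")[230:362,365:497]; b=cv2.resize(b,None,fx=3,fy=3,interpolation=2)
H=max(a.shape[0],b.shape[0]); c=np.zeros((H,a.shape[1]+b.shape[1],3),np.uint8); c[:a.shape[0],:a.shape[1]]=a; c[:b.shape[0],a.shape[1]:]=b
print(c.shape,a.shape); cv2.imwrite("pics/crop1.png",c)
p=eyes.capture("top")
for uv,z in [((417,193),12),((427,275),12),((505,265),12),((414,231),91),((414,251),91),((180,236),14),((255,268),14)]: print(uv,np.round(pix2plane(p,uv,z)))
```

```text
(396, 792, 3) (363, 396, 3)
(417, 193) [ 610. -288.   12.]
(427, 275) [ 424. -309.   12.]
(505, 265) [ 449. -483.   12.]
(414, 231) [ 511. -266.   91.]
(414, 251) [ 469. -265.   91.]
(180, 236) [503. 243.  14.]
(255, 268) [434.  74.  14.]
```

View pics/crop1.png

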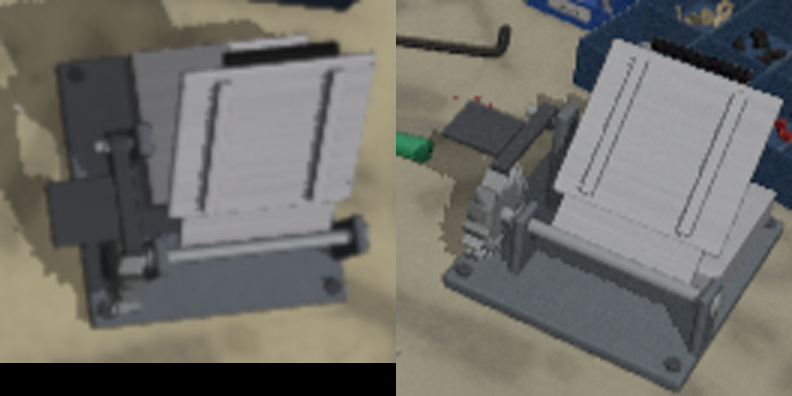

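The crop shows the base corners, the tongue corners and the hinge rod clearly. I'll fit the press pose to them, locate the green handle, check that the poses are reachable and then grasp.

```bash
cat >> h.py <<'E'
def Rz(a): c,s=np.cos(a),np.sin(a); return np.array([[c,-s,0],[s,c,0],[0,0,1.]])
def down(d,s=1):  # tool x along s*d, pointing down
    x=s*np.array([d[0],d[1],0])/np.hypot(d[0],d[1]); z=np.array([0,0,-1.]); return np.c_[x,np.cross(z,x),z]
E
python3 - <<'E'
from h import *
from scipy.optimize import least_squares
t=eyes.capture("top"); s=eyes.capture("scene")
T=lambda a,b:(400+a/3.3,175+b/3.3); S=lambda a,b:(365+(a-396)/3,230+b/3)
P=[(t,T(48,183),(-52,-140,91)),(t,T(53,247),(-10,-140,91)),(t,T(115,178),(-52,-96,91)),
   (s,S(440,130),(-10,-140,91)),(s,S(473,102),(-52,-140,91)),(s,S(527,125),(-52,-96,91)),(s,S(497,152),(-10,-96,91))]
base=[(t,T(57,65),(-1,-1)),(t,T(95,328),(1,-1)),(t,T(345,299),(1,1)),(s,S(445,280),(1,-1)),(s,S(680,388),(1,1))]
def f(v):
    x,y,a,bx,by=v; R=Rz(a); o=np.array([x,y,0]); r=[]
    for c,uv,X in P: r+=list(proj(c,o+R@np.array(X,float))-uv)
    for c,uv,k in base: r+=list(proj(c,o+R@np.array([bx+k[0]*92.5,by+k[1]*87.5,12.]))-uv)
    return r
q=least_squares(f,[455,-400,np.pi+.11,-70,0],x_scale=[10,10,.1,10,10])
print(np.round(q.x,3),np.degrees(q.x[2]),np.round(q.fun,1)); np.save("press.npy",q.x[:3])
hsv=cv2.cvtColor(t["image"],cv2.COLOR_RGB2HSV); m=cv2.inRange(hsv,(55,90,40),(85,255,255)); m[:,:165]=0;m[:,260:]=0;m[:220]=0;m[290:]=0
n,l,st,ce=cv2.connectedComponentsWithStats(m); k=1+np.argmax(st[1:,4]); ys,xs=np.nonzero(l==k)
W=np.array([pix2plane(t,(a,b),16)[:2] for a,b in zip(xs,ys)]); c=W.mean(0); d=np.linalg.svd(W-c)[2][0]; d*=np.sign(d[1])
e=(W-c)@d; print("handle",c,d,e.min(),e.max())
tip=pix2plane(t,(255,268),14)[:2]; hc=c+d*(e.min()+e.max())/2; dt=(hc-tip)/np.linalg.norm(hc-tip); print("tipdist",np.linalg.norm(hc-tip),dt)
g=hc-9*dt; print("grip",g)
o=np.array([*q.x[:2],0]);R=Rz(q.x[2]); py=R[:,1]
np.save("sd.npy",np.r_[g,dt])
for sg in(1,-1):
    a=robot.solve_ik([*g,26],down(dt,sg)); b=robot.solve_ik(o+R@[-31,-242,94],down(-py,sg))
    print(sg,np.round(a,0) if a is not None else None,np.round(b,0) if b is not None else None)
E
```

```text
[ 476.717 -410.797    3.263  -52.726  -17.455] 186.95579151735018 [-0.7  0.3  0.5  0.7 -0.2 -0.4  0.5  0.4 -0.5 -0.9  0.2 -1.   0.5  0.9
  0.  -0.7 -0.5  0.6  1.3  1.  -0.6 -1.1  0.6 -0.5]
handle [487.48241856 203.70048462] [0.39398441 0.91911712] -45.59959231358457 44.955734409970404
tipdist 140.11973145317734 [0.37808075 0.92577262]
grip [483.95285685 195.07264061]
1 [-31.  38.  10. 116. -13.  27. -34.] [ -6.  34.  34. 116. -30.  39.  55.]
-1 [ -8.  39. -26. 116.  32.  32. 102.] [-21.  48.  66. 116. -55.  56. -99.]
```

The fit agrees with the given sizes: handle 90.5 mm and tip distance 140 mm (143 expected). I'll grasp now.

Run:
```python
from h import *
v=np.load("sd.npy"); g,d=v[:2],v[2:]; R=down(d,1)
t0=robot.read_state()["time"]
effector.move_gripper(60)
robot.movep([*g,130],R); robot.move_straight([*g,27],velocity=120,contact_N=8)
print(robot.read_state()["tool_pos"])
effector.move_gripper(15,60)
s=robot.read_state(); print(s["opening"],s["grip_force"],s["ft_force"])
robot.move_straight([*g,180],velocity=150)
s=robot.read_state(); print(s["opening"],s["ft_force"],s["time"],t0)
# carry to in front of the press, high
x=np.load("press.npy"); o=np.array([*x[:2],0]);P=Rz(x[2])
T=o+P@[-31,-242-25,0]; T[2]=150
robot.movep(T,down(-P[:,1],1)); s=robot.read_state(); print(s["time"],s["opening"],s["tool_pos"])
c=[eyes.capture(n) for n in("top","scene")]
im=[]
for p,n in zip(c,("top","scene")):
    tp=o+P@[-31,-108-25,0]; tp[2]=138; print(n,"pred tip",proj(p,tp),"tongue",proj(p,o+P@[-31,-118,88]))
    u,w=proj(p,tp).astype(int); b=p["image"][w-60:w+70,u-65:u+65,::-1]; im.append(cv2.resize(b,None,fx=3,fy=3,interpolation=2)); print(u-65,w-60)
cv2.imwrite("pics/carry.png",np.hstack(im))
```

```text
[484.35209904 195.23331081  27.53447461]
26.202589471021188 58.58842313289642 [ 0.01593167 -0.35267433  7.02435027]
25.726273266874152 [ 1.29381969  0.65152216 -0.83148001] 5.5667 0.75
6.8417 26.049892283891765 [ 475.51528224 -140.89481335  149.75601597]
top pred tip [423.09360339 237.22878305] tongue [425.31530742 239.73164788]
358 177
scene pred tip [389.75039868 251.67745212] tongue [394.46321541 273.29789883]
324 191
```

View pics/carry.png

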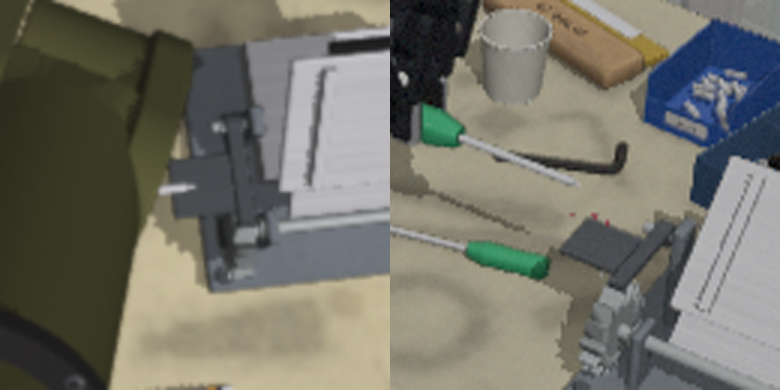

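The top view shows the tip at about (423,239) above the tongue. The scene view shows it at (386,252), in line and level. The small screwdriver lies below, clear of the path. I'll triangulate the tip and then go under the tongue.

Run:
```python
from h import *
from scipy.optimize import least_squares
t=eyes.capture("top"); s=eyes.capture("scene")
x=np.load("press.npy"); o=np.array([*x[:2],0]);P=Rz(x[2])
q=least_squares(lambda X:np.r_[proj(t,X)-(423,239.3),proj(s,X)-(386.3,252)],[480,-270,138])
tp=robot.read_state()["tool_pos"]
print(q.x,q.fun,"tip in press",P.T@(q.x-o),"TCP in press",P.T@(tp-o))
# reachability of arc at candidate positions
for a in np.radians([0,30,60,90,110]):
    for y in(-242,-290):
        c=P@[-72+41*np.cos(a),y,83+41*np.sin(a)+12]+o; print(np.degrees(a),y,robot.solve_ik(c,down(-P[:,1])) is not None)
```

```text
[ 485.52707648 -272.93824711  140.06982973] [-0.70210135  0.68086476  0.97184077 -0.21548241] tip in press [ -25.440084   -135.77761624  140.06982973] TCP in press [ -31.58215924 -268.14787094  149.98107357]
0.0 -242 True
0.0 -290 True
29.999999999999996 -242 True
29.999999999999996 -290 True
59.99999999999999 -242 True
59.99999999999999 -290 True
90.0 -242 True
90.0 -290 True
110.0 -242 True
110.0 -290 True
```

Run:
```python
from h import *
x=np.load("press.npy"); o=np.array([*x[:2],0]);P=Rz(x[2]); off=np.array([-5.5,0,11.5])
def go(px,pz,y,v): 
    return robot.move_straight(o+P@(np.array([px,y,pz])+off),velocity=v,contact_N=15)
go(-31,120,-300,150); go(-31,70,-300,120); print(go(-31,70,-244,100))
S=robot.read_state(); print(S["time"],S["ft_force"],P.T@(S["tool_pos"]-o))
p=eyes.capture("scene"); im=[p["image"][215:330,325:455,::-1]]
for a in np.radians([0,15,30,45,60,75]):
    print(go(-72+41*np.cos(a)+1*np.sin(a),83+41*np.sin(a)-1*np.cos(a),-244,60),end=" ")
p=eyes.capture("scene"); im.append(p["image"][215:330,325:455,::-1])
S=robot.read_state(); print(S["time"],S["ft_force"],P.T@(S["tool_pos"]-o))
cv2.imwrite("pics/arc.png",cv2.resize(np.hstack(im),None,fx=3,fy=3,interpolation=2))
```

```text
False
8.725 [ 0.32295876 -0.66465241 -2.09851174] [ -36.44751718 -244.51809993   81.56952269]
False False False False False False 10.8 [-0.09499459  0.65148044 -0.91796357] [ -66.07965659 -244.06477872  133.81709721]
```

View pics/arc.png

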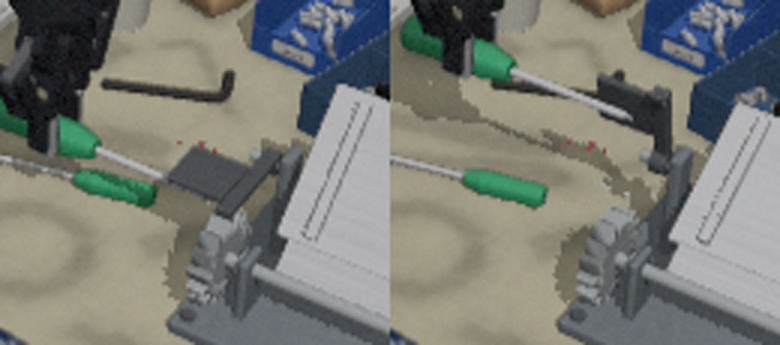

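The left frame shows the shank going under the tongue. The right frame shows the pawl nearly upright on the shank, with the plate starting to sink. I'll carry it over and then back away.

Run:
```python
from h import *
x=np.load("press.npy"); o=np.array([*x[:2],0]);P=Rz(x[2]); off=np.array([-5.5,0,11.5])
def go(px,pz,y,v): return robot.move_straight(o+P@(np.array([px,y,pz])+off),velocity=v,contact_N=15)
for a in np.radians([90,103,115]):
    print(go(-72+41*np.cos(a)+1*np.sin(a),83+41*np.sin(a)-1*np.cos(a),-244,100),end=" ")
go(-78,121,-244,80)
go(-78,121,-310,120); robot.move_straight(robot.read_state()["tool_pos"]+np.array([0,0,50]),velocity=120)
v=np.load("sd.npy"); g,d=v[:2],v[2:]; R=down(d,1)
robot.movep([*g,110],R)
robot.hold(1.0)
p=eyes.capture("scene"); t=eyes.capture("top")
S=robot.read_state(); print(S["time"],S["opening"])
cv2.imwrite("pics/over.png",cv2.resize(np.hstack([p["image"][225:365,345:505,::-1],t["image"][165:305,390:550,::-1]]),None,fx=2.4,fy=2.4,interpolation=2))
```

```text
False False False 15.3583 25.83910000042166
```

View pics/over.png

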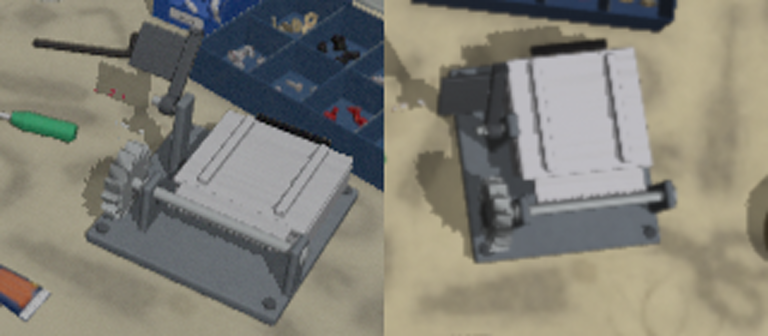

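The pawl is thrown back past vertical and the plate is down. Next I'll lay the screwdriver back where it came from.

Run:
```python
from h import *
g=np.load("sd.npy")[:2]
robot.move_straight([*g,40],velocity=100); print(robot.move_straight([*g,26.0],velocity=25,contact_N=3),robot.read_state()["tool_pos"])
effector.move_gripper(45); robot.hold(.3)
robot.move_straight([*g,180],velocity=120); robot.hold(1)
robot.movep([350,330,300],robot.read_state()["tool_rot"])
robot.hold(2)
p=eyes.capture("scene"); t=eyes.capture("top")
S=robot.read_state(); print(S["time"],S["opening"])
cv2.imwrite("pics/end.png",np.hstack([p["image"][150:400,180:520,::-1],t["image"][150:400,150:540,::-1]]))
```

```text
True [483.98657719 195.17181934  27.90568535]
22.7583 45.133565413041524
```

View pics/end.png

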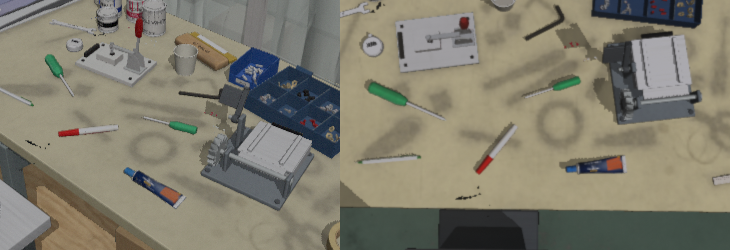

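The picture shows the screwdriver lying on the table at (60,75) in the left half, the pawl thrown back at (230,95), and the plate flat on the bed.

```bash
python3 -c "
from plant import robot
print(robot.finish_job())"
```

```text
the job is handed in; nothing more can be done
None
```

The pawl is thrown back and stays off the wheel, the plate has sunk onto the bed, the screwdriver lies back on the table, and the job was handed in at about 23 s of the 45 s allowed.

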